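# Lift the porcelain rolling pin out of the half-opening larder drawer

### The arm

A 6-joint arm with a two-finger parallel gripper is mounted at the origin on the work surface. World frame = base frame: x ahead of the robot, y to its left, z up, the work surface at z = 0. Lengths are in mm, angles in rad, forces in N, time in s.
With the tool pointing down it reaches from about 350 to 975 mm from the base axis. Payload 7.1 kg.
Tool frame: the origin (TCP) lies at the very end of the fingers, on their centre line; the grasp point (between the pads) lies 19 mm behind it; z points along the fingers, y is the line along which they close (so a half turn about z gives the same grasp; the last joint's range is limited). The gripper opens to 88 mm and grips with 3 to 60 N. Pads are 20 mm wide; open, the fingers measure 115 mm over their backs; the gripper's body (75 mm by 178 mm) begins 61 mm behind the grasp point.
Start: joints at [1.137, 0.423, 1.63, -0, 1.089, -0.019], TCP at [251.847, 571.995, 222.675] pointing down, gripper open.
Joint ranges: [-3, 3], [-0.9, 2.11], [0.09, 2.58], [-1.31, 4.45], [0.11, 2.69], [-2.54, 2.54]. Speed limits (rad/s): [2.39, 2.39, 3.01, 3.14, 3.14, 3.14].

### API

Orientations are given as a unit quaternion [x, y, z, w].
In Python, from bench import r gives the robot as it stands. The module is installed in compiled form; this text tells all that it offers.
- The arm moves only by the tool arm_command, never from a script. Its argument "commands" is one flat list of numbers, 5 for each row, row after row: the closure in counts, from 0 (fully open) to 255 (shut), then the shift along the tool's x, y, z in mm, then the turn about the tool's z in degrees. A call has 1 to 12 rows; each row is the pose to reach, as a shift and turn from the pose commanded when the call began, along the tool's axes at that moment; what a row does not reach only later rows make up. A row lasts 1/12 s, in which the tool goes at most 41.7 mm and 7.16 degrees, less where a joint would pass 70% of its speed; a pose out of reach is approached as far as the arm can. A call with a gripper value outside its range is refused whole. The fingers move at their own pace and stop on an object; "squeeze" is the grip in N (left out, the last holds). Time passes only in rows, so rows that repeat a pose let the fingers close. It gives the time, the measured TCP pose, the force, the opening and the grip force at its end, in the units of the state.
- r.sense(): the state, without advancing time (a new reading comes with each control period).
- r.snapshot(name): name is "scene" or "side" or "wrist"; returns a dict with "image" (384x512x3 uint8, red, green, blue), "fx", "fy", "cx", "cy" (pixels), "k1" (the pictures are not rectified: a ray, as slopes to the right and down, at radius r is drawn at 1 + k1 r^2 times it, then the intrinsics apply), "world_from_camera" (4x4, takes a point from camera to world coordinates). Camera axes: x right, y down, z forward; pixel columns grow to the right and rows downward; lengths in mm; the calibration is good to about 2 mm. A picture is of the moment at which its call begins. There is no depth.
- r.sign_off(): hands the job in; it is judged then, once.
The state is a dict: "t": time; "qpos": joint angles; "joint_vel": joint speeds; "effort": joint torques, N m; "position": TCP position; "tool_rot": TCP orientation; "wrist_force": force on the tool from outside, world axes, zero at the start; "torque": the same for the moment, N m; "finger_gap": finger opening in mm; "gripper_force": force on a finger pad.
Only numpy, scipy, OpenCV 4.12 (cv2) and the standard library are available. Lean on these libraries where they do the work, as an engineer would, in place of code of your own. Each camera call takes 0.05 s, during which the arm holds its last target. There are 200 camera calls.

### The job

The larder drawer is already out as far as it goes, but the back of the long porcelain rolling pin in it still lies under the cabinet top. Grip the pin lightly (it is hollow porcelain and cracks if squeezed or knocked), tilt its front end up and draw it out slantwise through the gap between the cabinet and the drawer front, then bring it back to level, all of it at least a hand's breadth above the cabinet top and out in front of the cabinet. Finish while still holding it there, still and clear of everything, and leave the cutter, jar, mug and tin where they stand.

Things in the scene. Friction and masses are not known exactly. Their poses are not given: they have to be found in the camera images.
- cabinet: brown wooden single-drawer unit fixed on the counter: 324 mm wide, 430 mm deep, 163 mm high. Origin: on the counter under the middle of its front face. x points from the front face into the cabinet (the drawer comes out towards -x), y along its width, z up. The top board is 18 mm thick, its underside 145 mm above the counter; it ends flush with the front face
- cabinet_edge (a point): middle of the lower front edge of the cabinet's top board, 145 mm above the counter: the edge that the pin must pass under and out past
- drawer (a joint): travel of the drawer, m: 0 shut, 0.24 at its stop, where it starts; about 6 N slides it in. Inside: 262 mm wide (middle = cabinet middle), 380 mm long, floor 30 mm above the counter. Side and back walls 10 mm thick, tops 105 mm above the counter. Front panel 16 mm thick, top at 143 mm; its bar handle reaches 42 mm forward of its inner face
- drawer_front (a point): middle of the upper inner edge of the drawer's front panel, 143 mm above the counter; the open gap runs from here back to cabinet_edge (240 mm) and is 262 mm wide
- pin_mid (a point): centre of the rolling pin, on its axis; x runs along it to its back end (it may roll about x). It lies on the drawer floor, 340 mm long: white hollow porcelain barrel 44 mm thick, 200 mm long, a dark wooden handle at each end 70 mm long, up to 25 mm thick. About 0.35 kg, balanced at its centre. A grip of 30 to 60 N holds it; it cracks at 85 N a pad or a 40 N knock
- pin_front (a point): tip of the pin's front handle, on the axis, 170 mm from pin_mid
- pin_back (a point): tip of the pin's back handle, on the axis, 170 mm from pin_mid; it lies under the cabinet top
- cutter: bystander: steel ring cutter 48 mm wide, 30 mm high, standing in the drawer beside the pin. Origin: centre of its underside
- jar: bystander: amber glass jar 72 mm wide, about 110 mm high, on the counter beside the cabinet. Origin: centre of its underside
- mug: bystander: blue mug 76 mm wide, 85 mm high, on the counter in front of the drawer. Origin: centre of its underside
- tin: bystander: tin 68 mm wide, 65 mm high, standing towards the back of the cabinet top. Origin: centre of its underside

How it is judged (in metres and radians):
On the way:
1. the pin is tilted through the gap: its front end is up above the drawer front while its back end is still under the cabinet top (height (world z) of pin_front above 0.15 m and x of pin_back in the frame of cabinet above 0.015 m and height (world z) of pin_back below 0.13 m and angle between pin_mid's own x axis and vertical above 1.74 rad), for 0.1 s.
At the end, for the whole second after the job is handed in: The pin is held in the fingers, still and level within 0.2 rad, both its ends at least 62 mm above the cabinet top (225 mm above the counter) and both in front of the cabinet's front face, touching neither cabinet nor drawer (height (world z) of each of pin_front, pin_back above 0.225 m and x of each of pin_back, pin_front in the frame of cabinet below 0 m and angle between pin_mid's own x axis and vertical between 1.37 and 1.77 rad and linear speed of pin below 0.03 m/s and angular speed of pin below 0.15 rad/s and contact force between the fingers and pin above 3 N and contact force between pin and cabinet below 0.3 N); the arm keeps its last pose, push and grip.
It fails at once if the pin squeezed too hard (contact force between the fingers and pin above 170 N).
It fails at once if the pin knocked or forced against the cabinet or drawer (over 40 N once it is off the drawer floor, over 90 N ever) (contact force between pin and cabinet above 90 N or (contact force between pin and cabinet above 40 N and height (world z) of pin_mid above 0.06 m)).
It fails at once if the cutter, jar, mug or tin shifted by more than 30 mm (distance of any of cutter, jar, mug, tin from where it was at the start of the episode above 0.03 m).
It also fails if it takes over 43 s, if anything falls off the work surface, if the arm or the gripper's body presses on something with over 40 N, if the wrist force passes 120 N, or if a joint passes its speed limit or range.

## Working session

There is one attempt and no reset: what is moved stays moved. The work goes in short steps, Python scripts to look and compute and a tool call to move; the robot and the scene stay as the last step left them, time stands still between calls to the robot, and variables do not carry over. Pictures are saved under pics/ and viewed, at most 10 in all, crops included, and the job is handed in when it is done.

Besides the shell and the picture viewer there is one more tool, called as a command line: name --argument value ..., lists and objects as JSON in quotes. arm_command: Moves the arm, as the interface text tells. Its arguments: {"type":"object","properties":{"commands":{"type":"array"},"squeeze":{"type":"number"}},"required":["commands"]}

```bash
mkdir -p pics
python3 - <<'E'
from bench import r
import cv2,numpy as np
for n in("scene","side"):
    s=r.snapshot(n); cv2.imwrite(f"pics/{n}0.png",cv2.resize(s["image"][:,:,::-1],(800,600)))
    print(n,s["fx"],s["cx"],s["cy"],s["k1"],np.round(s["world_from_camera"],3).tolist())
print(r.sense())
E
```

```text
scene 470.83524771864836 249.42041923952425 193.40172406062482 -0.16223190968973417 [[-0.838, 0.452, -0.306, 998.972], [0.546, 0.702, -0.457, 616.544], [0.008, -0.55, -0.835, 1196.973], [0.0, 0.0, 0.0, 1.0]]
side 362.2223549165028 262.53541858023993 191.07103153023112 -0.015606348209604205 [[0.987, -0.098, 0.127, 417.211], [-0.161, -0.612, 0.774, -910.144], [0.002, -0.785, -0.62, 879.131], [0.0, 0.0, 0.0, 1.0]]
{'t': 0.1, 'qpos': array([ 1.13703048e+00,  4.23739259e-01,  1.63057955e+00,  5.43352914e-06,
        1.08859369e+00, -1.90071807e-02]), 'joint_vel': array([ 3.12110077e-04, -4.38302907e-05, -1.79990283e-03,  2.06400977e-04,
        1.73160779e-03,  5.34564216e-04]), 'effort': array([ 1.71332663e-04, -5.45616317e+01, -2.74328274e+01,  6.45656465e-02,
        1.87725556e-02,  2.44051785e-05]), 'position': array([251.63235596, 571.5804242 , 222.00850641]), 'tool_rot': array([ 2.05897285e-01,  9.78573386e-01, -6.42544219e-04, -1.50469569e-04]), 'wrist_force': array([ 0.39556745, -0.42170854,  0.23800415]), 'torque': array([0.01766371, 0.05320726, 0.01243954]), 'gripper_force': 0.0, 'finger_gap': 87.8566067065935}
```

View pics/scene0.png

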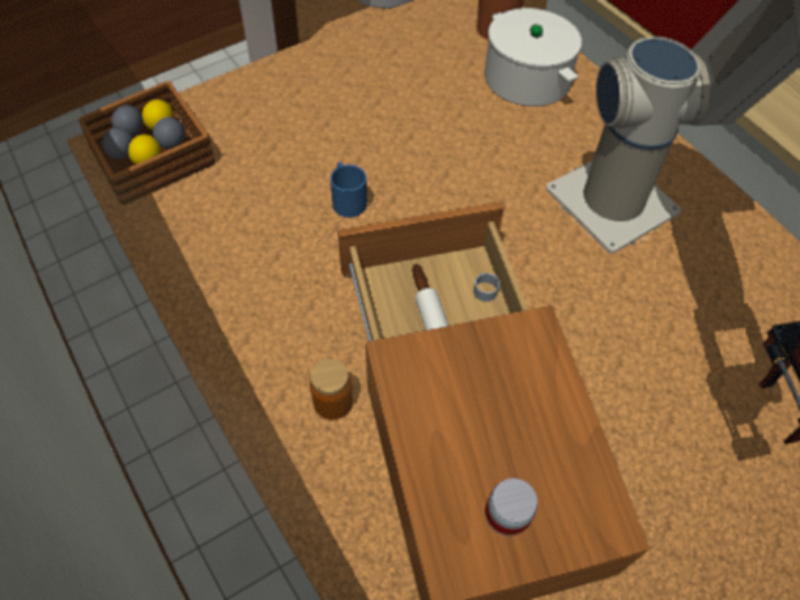

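View pics/side0.png

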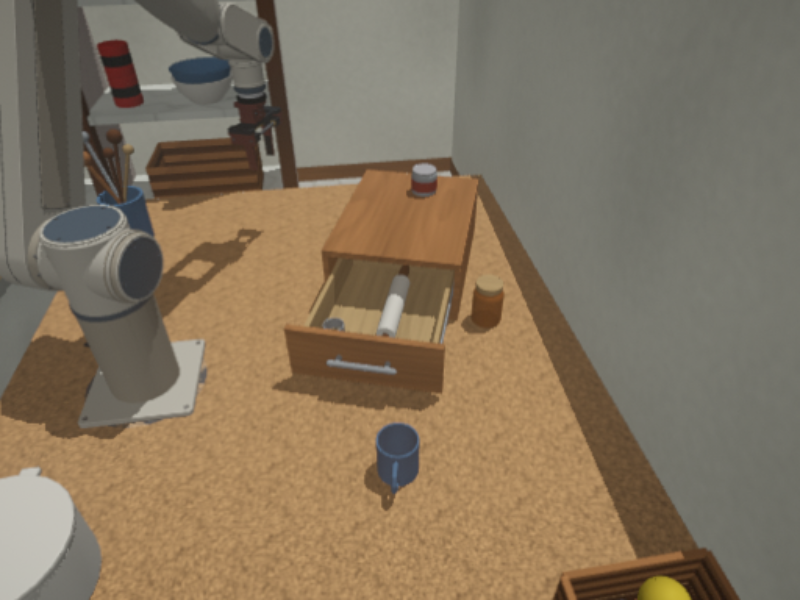

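The scene view shows the cabinet top front corners at about (367,343) and (553,308), with a rear corner at (646,550). The pin's front tip is at (417,266) and its barrel front at (428,290). In the side view the barrel runs from (388,333) to (402,277), with the back handle under the top.

```bash
cat > h.py <<'E'
from bench import r
import cv2,numpy as np
def w(s,pts,z):
    K=np.array([[s["fx"],0,s["cx"]],[0,s["fy"],s["cy"]],[0,0,1.]]); T=s["world_from_camera"]
    u=cv2.undistortPoints(np.array(pts,float).reshape(-1,1,2),K,np.array([s["k1"],0,0,0.])).reshape(-1,2)
    d=np.c_[u,np.ones(len(u))]@T[:3,:3].T; o=T[:3,3]
    return o+d*((z-o[2])/d[:,2])[:,None]
E
python3 - <<'E'
from h import *
np.set_printoptions(precision=1,suppress=True)
a=r.snapshot("scene");b=r.snapshot("side")
k=lambda p:np.array(p)*.64-.18
print("cabtop",w(a,k([(367,343),(553,308),(646,550)]),163),w(b,k([(328,250),(467,265),(478,178),(364,172)]),163))
print("pin scene",w(a,k([(417,266),(428,290),(438,326)]),52),"side",w(b,k([(388,333),(402,277)]),52))
print("cutter",w(a,k([(487,288)]),45), "drawerfront", w(a,k([(340,235),(502,206)]),143))
print("mug",w(a,k([(349,176)]),85),"jar",w(a,k([(330,372)]),110),"tin",w(a,k([(515,495)]),228))
A=cv2.resize(a["image"][130:230,190:350],(800,500),interpolation=cv2.INTER_CUBIC)
cv2.imwrite("pics/c1.png",A[:,:,::-1])
B=cv2.resize(b["image"][145:245,180:310],(780,600),interpolation=cv2.INTER_CUBIC)
cv2.imwrite("pics/c2.png",B[:,:,::-1])
E
```

```text
cabtop [[694.8  96.4 163. ]
 [394.6 209.1 163. ]
 [543.7 603.8 163. ]] [[406.6 193.2 163. ]
 [706.9  84.1 163. ]
 [839.  494.2 163. ]
 [527.2 582.4 163. ]]
pin scene [[490.  -52.7  52. ]
 [504.1   4.9  52. ]
 [534.1  80.4  52. ]] side [[518.9  12.2  52. ]
 [580.3 213.1  52. ]]
cutter [[403.5  58.3  45. ]] drawerfront [[ 609.4 -133.7  143. ]
 [ 315.2  -29.   143. ]]
mug [[ 493.1 -298.1   85. ]] jar [[760.9  83.7 110. ]] tin [[672.4 442.4 228. ]]
```

View pics/c1.png

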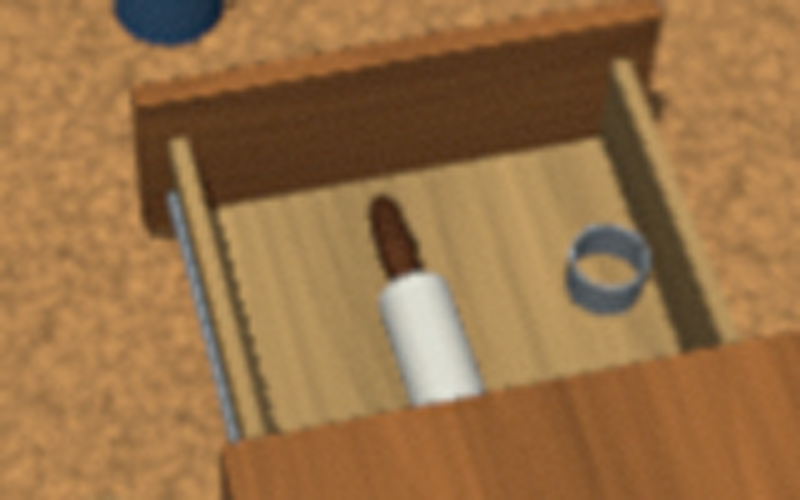

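View pics/c2.png

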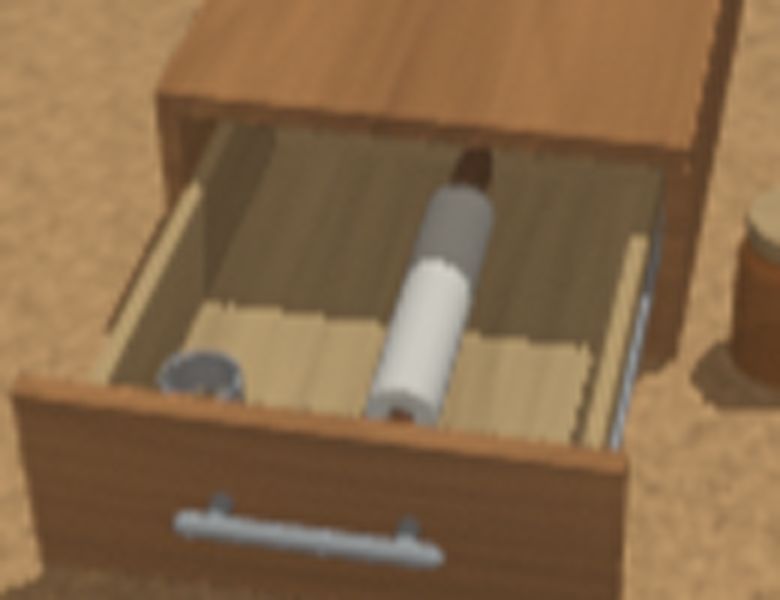

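The crops show the pin's tip at (383,200) in c1, with the axis through (414,300) and (447,398). In c2 the barrel runs from about (402,405) to (465,190), and the cabinet's front top corners are at (160,95) and (690,152).

Run:
```python
from h import *
np.set_printoptions(precision=1,suppress=True)
a=r.snapshot("scene");b=r.snapshot("side")
k=lambda p:np.array(p)/5+[190,130]-.4
m=lambda p:np.array(p)/6+[180,145]-.4
print("cab scene",w(a,k([(222,450),(800,335)]),163),"side",w(b,m([(160,93),(692,150)]),163))
print("pin scene",w(a,k([(383,197)]),52),w(a,k([(414,290),(447,398)]),58),"side",w(b,m([(400,400)]),52),w(b,m([(402,393),(439,262),(464,187)]),65))
print("inner front top edge", w(a,k([(135,103),(658,17)]),143),w(b,m([(20,378),(626,460)]),143))
print("cutter",w(a,k([(608,250)]),60))
```

```text
cab scene [[696.7  96.  163. ]
 [403.2 202.2 163. ]] side [[394.2 193.3 163. ]
 [693.8  85.1 163. ]]
pin scene [[489.1 -56.8  52. ]] [[514.4  12.3  58. ]
 [540.6  83.4  58. ]] side [[513.7  21.8  52. ]] [[514.   12.9  65. ]
 [551.7 129.4  65. ]
 [578.4 204.1  65. ]]
inner front top edge [[ 611.3 -135.1  143. ]
 [ 318.2  -24.8  143. ]] [[ 311.3  -32.6  143. ]
 [ 607.7 -142.9  143. ]]
cutter [[402.1  52.1  60. ]]
```

```bash
cat >> h.py <<'E'
from scipy.spatial.transform import Rotation as R
def plan(p,yaw=None):  # shift (tool axes) and turn to TCP p with tool y axis at world yaw (deg)
    s=r.sense(); M=R.from_quat(s["tool_rot"]).as_matrix()
    d=M.T@(np.array(p)-s["position"]); y=np.degrees(np.arctan2(M[1,1],M[0,1]))
    t=0 if yaw is None else -((yaw-y+90)%180-90)
    print("shift",d.round(1),"turn",round(t,1),"y yaw",round(y,1))
E
python3 -c "
from h import *
plan([538,85,250],-18.7)"
```

```text
shift [-458.1 -330.2  -27.4] turn 84.9 y yaw 66.2
```

arm_command --commands '[60,-120,-86,-28,36,60,-240,-172,-28,60,60,-340,-245,-28,85,60,-458,-330,-28,85,60,-458,-330,-28,85,60,-458,-330,-28,85,60,-458,-330,-28,85,60,-458,-330,-28,85,60,-458,-330,-28,85,60,-458,-330,-28,85,60,-458,-330,-28,85,60,-458,-330,-28,85]' --squeeze 40

```text
t: 1.3
position: [505.5, 140.0, 248.8]
tool_rot: [0.815, 0.58, 0.0, 0.0]
wrist_force: [0.2, 0.7, 0.2]
finger_gap: 67.3
gripper_force: 0.0
```

arm_command --commands '[60,0,0,0,0]'

```text
t: 1.38
position: [508.1, 136.7, 249.1]
tool_rot: [0.816, 0.578, 0.001, 0.001]
wrist_force: [1.2, -0.7, 0.4]
finger_gap: 67.1
gripper_force: 0.0
```

```bash
python3 -c "
from h import *
print(r.sense()['finger_gap']);plan([538,85,250],-18.7)"
```

```text
67.10454576936044
shift [-38.9  45.4  -0.8] turn -0.7 y yaw -19.4
```

arm_command --commands '[60,-20,22,0,0,60,-39,45,0,0,60,-39,45,0,0,60,-39,45,0,0]'

```text
t: 1.72
position: [535.1, 89.8, 248.3]
tool_rot: [0.814, 0.581, -0.0, -0.0]
wrist_force: [-0.0, -0.7, -0.2]
finger_gap: 67.2
gripper_force: 0.0
```

Run:
```python
from h import *
s=r.snapshot("wrist"); cv2.imwrite("pics/w1.png",cv2.resize(s["image"][:,:,::-1],(768,576)))
plan([538,85,250],-18.7);print(s["fx"],s["k1"],s["world_from_camera"].round(2).tolist())
```

```text
shift [-4.2  5.1 -1.8] turn -0.1 y yaw -18.8
274.0674711334953 -0.033215131785177696 [[0.95, -0.31, -0.09, 559.82], [-0.32, -0.91, -0.27, 163.1], [0.0, 0.28, -0.96, 410.65], [0.0, 0.0, 0.0, 1.0]]
```

View pics/w1.png

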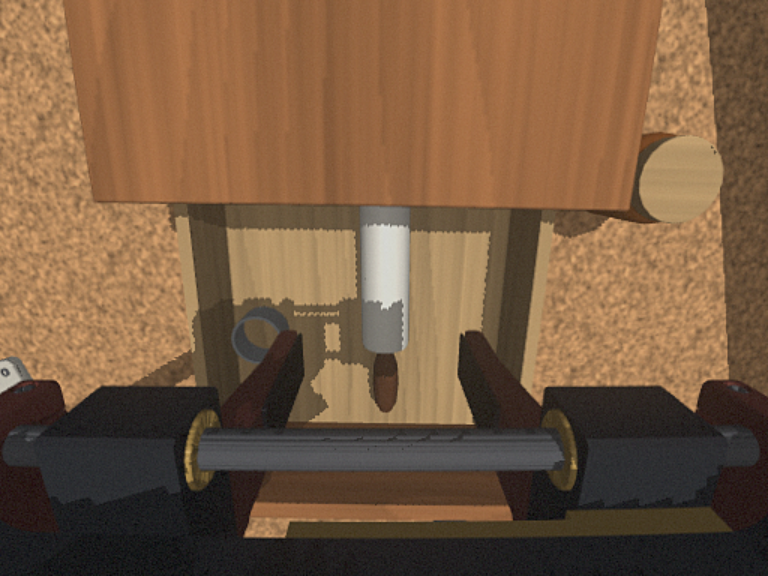

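The wrist view shows the pin axis at column ~385, with the barrel at columns 361-409 and running from row 350 up to the cabinet edge. The cabinet edge is at row ~205, from (95,202) to (632,210), and the tip is at (385,411). The pin lies between the fingers, slightly left of their centre. The cutter is at (260,333).

Run:
```python
from h import *
np.set_printoptions(precision=1,suppress=True)
s=r.snapshot("wrist");k=lambda p:np.array(p)/1.5-.17
print(w(s,k([(385,411),(386,348),(385.5,290),(384.5,215)]),52))
print(w(s,k([(95,202),(632,210)]),163))
print("barrel edges",w(s,k([(361,260),(409,260)]),52))
plan([538,85,150],-18.7)
```

```text
[[488.4 -58.1  52. ]
 [511.3   6.6  52. ]
 [529.2  61.3  52. ]
 [550.  125.7  52. ]]
[[390.9 201.7 163. ]
 [695.2  92.7 163. ]]
barrel edges [[517.5  94.8  52. ]
 [558.   80.9  52. ]]
shift [-4.6  5.6 98.3] turn -0.1 y yaw -18.8
```

```bash
python3 -c "
from h import *
plan([535.6,82,36],-18.5)"
```

```text
shift [ -8.2   4.3 212.3] turn -0.3 y yaw -18.8
```

arm_command --commands '[60,-8,4,0,0,60,-8,4,30,0,60,-8,4,60,0,60,-8,4,90,0,60,-8,4,120,0,60,-8,4,150,0,60,-8,4,175,0,60,-8,4,195,0,60,-8,4,206,0,60,-8,4,211,0,60,-8,4,211,0,60,-8,4,211,0]'

```text
t: 2.82
position: [536.6, 82.0, 38.2]
tool_rot: [0.813, 0.583, 0.0, 0.0]
wrist_force: [0.1, -0.1, -0.0]
finger_gap: 66.9
gripper_force: 0.0
```

Run:
```python
from h import *
plan([535.6,82,36],-18.5)
s=r.snapshot("side");cv2.imwrite("pics/s2.png",cv2.resize(s["image"][110:260,160:360,::-1],(800,600)))
```

```text
shift [-0.3 -0.9  2.2] turn -0.2 y yaw -18.7
```

View pics/s2.png

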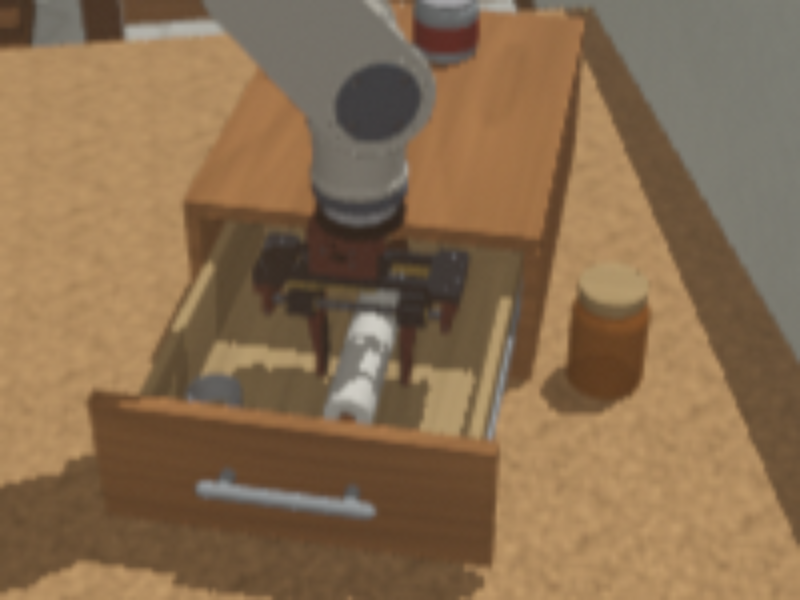

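The side view shows the fingers, at (320,345) and (405,345), straddling the barrel at (365,360). The gripper is clear of the cabinet edge. Next I close lightly.

arm_command --commands '[90,0,0,1,0,120,0,0,1,0,150,0,0,1,0,180,0,0,1,0,200,0,0,1,0,220,0,0,1,0,220,0,0,1,0,220,0,0,1,0]' --squeeze 30

```text
t: 3.53
position: [536.3, 81.7, 36.9]
tool_rot: [0.813, 0.582, 0.0, 0.0]
wrist_force: [-1.1, -0.0, 6.7]
finger_gap: 43.6
gripper_force: 30.0
```

arm_command --commands '[220,0,0,-5,0,220,0,0,-10,0,220,0,0,-16,0,220,0,0,-22,0,220,0,0,-28,0,220,0,0,-34,0,220,0,0,-40,0,220,0,0,-40,0]'

```text
t: 4.2
position: [536.8, 81.8, 77.9]
tool_rot: [0.813, 0.582, 0.001, 0.0]
wrist_force: [0.8, 0.3, -3.6]
finger_gap: 43.3
gripper_force: 30.0
```

Run:
```python
from h import *
s=r.sense();print(s["wrist_force"],s["torque"])
s=r.snapshot("side");cv2.imwrite("pics/s3.png",cv2.resize(s["image"][145:245,180:313,::-1],(798,600),interpolation=cv2.INTER_CUBIC))
```

```text
[ 0.80282927  0.32479518 -3.55656198] [-0.12919233  0.08283961 -0.04836068]
```

View pics/s3.png

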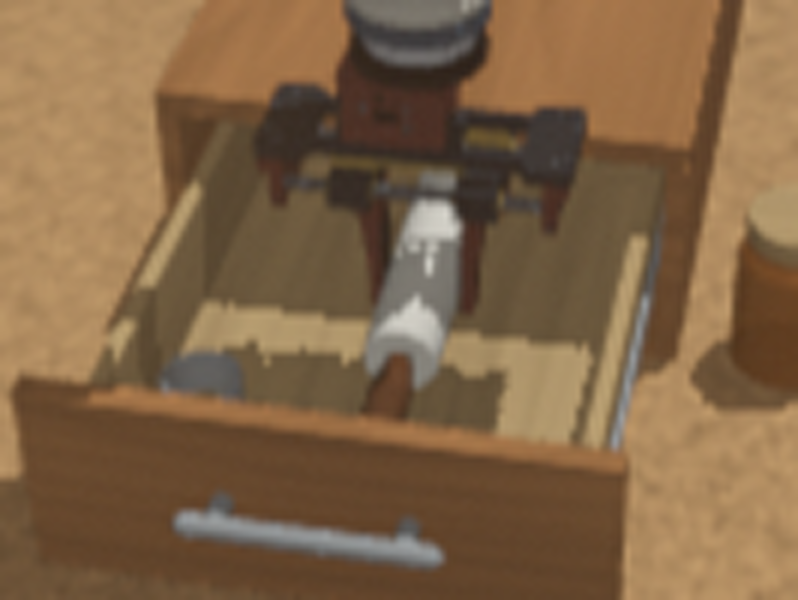

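The pin hangs level in the grip at full weight, about 3.6 N. Raising it further lets the cabinet edge tilt its back down.

arm_command --commands '[220,0,0,-8,0,220,0,0,-16,0,220,0,0,-22,0,220,0,0,-26,0,220,0,0,-29,0,220,0,0,-32,0,220,0,0,-34,0,220,0,0,-36,0,220,0,0,-36,0]' --squeeze 25

```text
t: 5.0
position: [535.7, 81.6, 112.5]
tool_rot: [0.813, 0.582, -0.0, -0.0]
wrist_force: [-0.7, -1.2, -5.9]
finger_gap: 43.3
gripper_force: 25.0
```

arm_command --commands '[220,0,0,-3,0,220,0,0,-6,0,220,0,0,-9,0,220,0,0,-12,0,220,0,0,-12,0]'

```text
t: 5.42
position: [536.2, 81.7, 125.0]
tool_rot: [0.813, 0.582, 0.0, 0.0]
wrist_force: [-1.3, -0.8, -5.8]
finger_gap: 43.5
gripper_force: 25.0
```

arm_command --commands '[220,0,0,-3,0,220,0,0,-6,0,220,0,0,-9,0,220,0,0,-11,0,220,0,0,-11,0]'

```text
t: 5.83
position: [536.4, 81.9, 136.0]
tool_rot: [0.813, 0.582, 0.0, 0.0]
wrist_force: [-1.1, 0.2, -5.4]
finger_gap: 43.6
gripper_force: 25.0
```

Run:
```python
from h import *
s=r.sense();print(s["position"],s["wrist_force"],s["torque"])
s=r.snapshot("side");cv2.imwrite("pics/s4.png",cv2.resize(s["image"][105:245,160:347,::-1],(798,600),interpolation=cv2.INTER_CUBIC))
```

```text
[536.35085195  81.87620333 136.04307964] [-1.0999116   0.15922099 -5.37837877] [-0.14942037  0.19279796  0.0637102 ]
```

View pics/s4.png

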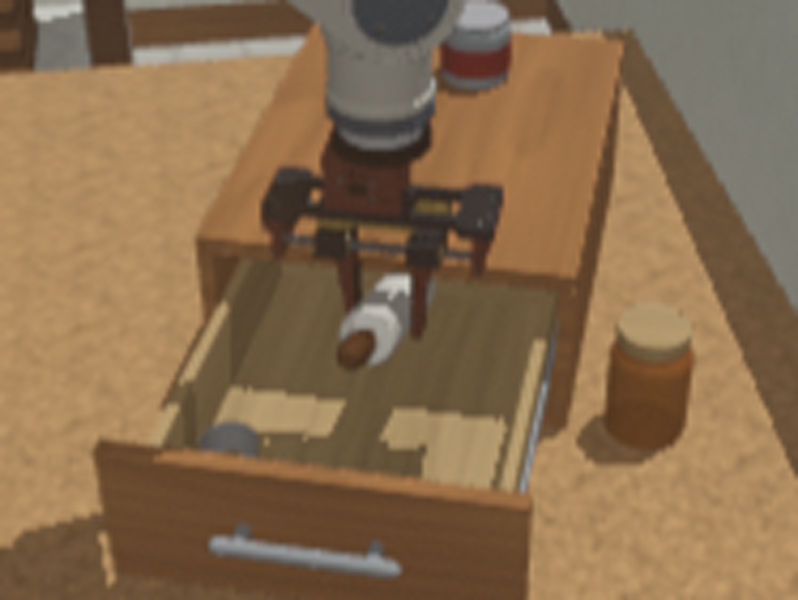

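The pin is tilted, with its front tip at (350,350) in the crop, well above the drawer interior. I'll estimate the angle.

Run:
```python
from h import *
s=r.snapshot("side");px=np.array([(350,352)])/4.28+[160,105]-.4
o=s["world_from_camera"][:3,3];p=w(s,px,100)[0];d=(p-o)/np.linalg.norm(p-o)
g=np.array([536.4,82,151]);u=np.array([-.318,-.948,0])
for t in range(10,46,5):
    a=np.radians(t);q=g+148*(u*np.cos(a)+[0,0,np.sin(a)]);v=q-o
    print(t,q.round(0),round(np.linalg.norm(v-d*(v@d)),1))
```

```text
10 [490. -56. 177.] 34.6
15 [491. -54. 189.] 23.0
20 [492. -50. 202.] 10.9
25 [494. -45. 214.] 1.8
30 [496. -40. 225.] 14.3
35 [498. -33. 236.] 27.1
40 [500. -25. 246.] 40.0
45 [503. -17. 256.] 52.9
```

Tilt is about 24.5°, which matches the geometry. I'll drop 3 mm to unload the edge and draw the pin out along its slope.

arm_command --commands '[220,0,0,3,0,220,-6,0,1,0,220,-14,0,-3,0,220,-24,0,-7,0,220,-34,0,-12,0,220,-44,0,-16,0,220,-54,0,-21,0,220,-64,0,-25,0,220,-74,0,-30,0,220,-80,0,-33,0,220,-80,0,-33,0]' --squeeze 35

```text
t: 6.85
position: [510.3, 4.7, 169.3]
tool_rot: [0.813, 0.582, 0.0, 0.0]
wrist_force: [-0.6, 0.6, -4.1]
finger_gap: 43.8
gripper_force: 35.0
```

arm_command --commands '[220,-6,0,-3,0,220,-14,0,-6,0,220,-24,0,-11,0,220,-34,0,-15,0,220,-44,0,-20,0,220,-54,0,-24,0,220,-64,0,-29,0,220,-74,0,-33,0,220,-80,0,-36,0,220,-80,0,-36,0]'

```text
t: 7.68
position: [484.5, -71.1, 205.2]
tool_rot: [0.813, 0.582, 0.0, 0.0]
wrist_force: [0.1, -0.1, -4.5]
finger_gap: 43.1
gripper_force: 35.0
```

Run:
```python
from h import *
s=r.sense();print(s["position"],s["wrist_force"],s["torque"],s["finger_gap"])
s=r.snapshot("side");cv2.imwrite("pics/s5.png",cv2.resize(s["image"][85:265,140:380,::-1],(800,600),interpolation=cv2.INTER_CUBIC))
```

```text
[484.51217661 -71.05959473 205.23964669] [ 0.10483054 -0.0556673  -4.51456486] [-0.11211567  0.09403123 -0.02705692] 43.145892444690624
```

View pics/s5.png

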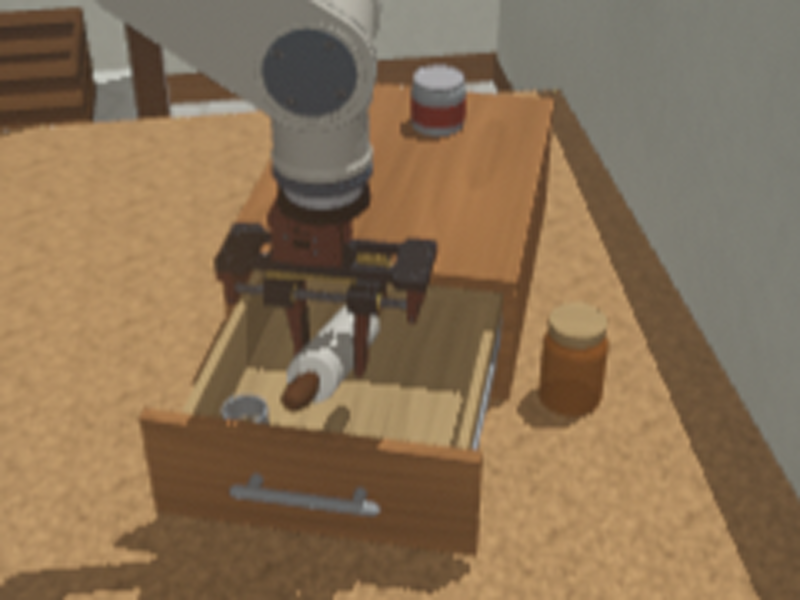

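The pin is out: its back end is about 48 mm in front of the cabinet face and held at ~24°. I'll lift it, then lower its back end gently onto the cabinet top to swivel it level.

arm_command --commands '[220,0,0,-10,0,220,0,0,-25,0,220,0,0,-40,0,220,0,0,-55,0,220,0,0,-66,0,220,0,0,-70,0,220,0,0,-70,0]'

```text
t: 8.32
position: [485.2, -69.6, 275.6]
tool_rot: [0.813, 0.583, 0.001, 0.001]
wrist_force: [-0.2, 0.2, -3.7]
finger_gap: 43.5
gripper_force: 35.0
```

arm_command --commands '[220,8,0,0,0,220,22,0,0,0,220,38,0,0,0,220,54,0,0,0,220,70,0,0,0,220,86,0,0,0,220,102,0,0,0,220,118,0,0,0,220,134,0,0,0,220,150,0,0,0,220,157,0,0,0,220,160,0,0,0]'

```text
t: 9.32
position: [535.8, 83.0, 273.4]
tool_rot: [0.812, 0.583, -0.001, -0.0]
wrist_force: [-0.3, -0.9, -3.5]
finger_gap: 43.8
gripper_force: 35.0
```

arm_command --commands '[220,0,0,6,0,220,0,0,12,0,220,0,0,18,0,220,0,0,24,0,220,0,0,28,0,220,0,0,32,0,220,0,0,35,0,220,0,0,38,0,220,0,0,41,0,220,0,0,44,0,220,0,0,47,0,220,0,0,50,0]' --squeeze 25

```text
t: 10.32
position: [536.3, 81.7, 224.5]
tool_rot: [0.813, 0.582, 0.0, 0.0]
wrist_force: [-0.6, -1.0, -2.2]
finger_gap: 43.7
gripper_force: 25.0
```

Contact has begun (load down to 2.2 N). I'll continue slowly.

arm_command --commands '[220,0,0,3,0,220,0,0,6,0,220,0,0,9,0,220,0,0,12,0,220,0,0,15,0,220,0,0,18,0,220,0,0,21,0,220,0,0,24,0,220,0,0,27,0,220,0,0,30,0]'

```text
t: 11.15
position: [536.0, 81.7, 194.1]
tool_rot: [0.813, 0.582, -0.0, -0.0]
wrist_force: [-1.1, -1.6, -2.0]
finger_gap: 43.6
gripper_force: 25.0
```

arm_command --commands '[220,0,0,3,0,220,0,0,6,0,220,0,0,9,0,220,0,0,12,0,220,0,0,14,0,220,0,0,16,0,220,0,0,18,0,220,0,0,20,0,220,0,0,20,0]'

```text
t: 11.9
position: [536.0, 81.8, 174.1]
tool_rot: [0.813, 0.582, -0.0, -0.0]
wrist_force: [0.5, -1.3, -1.8]
finger_gap: 43.4
gripper_force: 25.0
```

arm_command --commands '[220,0,0,2,0,220,0,0,2,0,220,0,0,2,0,220,0,0,-4,0,220,0,0,-12,0,220,0,0,-24,0,220,0,0,-38,0,220,0,0,-54,0,220,0,0,-70,0,220,0,0,-86,0,220,0,0,-96,0,220,0,0,-100,0]' --squeeze 45

```text
t: 12.9
position: [536.8, 81.9, 276.6]
tool_rot: [0.813, 0.582, 0.001, 0.001]
wrist_force: [1.0, -0.4, -4.2]
finger_gap: 43.2
gripper_force: 45.0
```

arm_command --commands '[220,-8,0,0,0,220,-24,0,0,0,220,-44,0,0,0,220,-66,0,0,0,220,-88,0,0,0,220,-110,0,0,0,220,-132,0,0,0,220,-152,0,0,0,220,-170,0,0,0,220,-184,0,0,0,220,-194,0,0,0,220,-200,0,0,0]'

```text
t: 13.9
position: [470.6, -108.7, 273.7]
tool_rot: [0.813, 0.582, -0.001, -0.001]
wrist_force: [0.3, 0.5, -3.2]
finger_gap: 43.4
gripper_force: 45.0
```

arm_command --commands '[220,0,0,0,0,220,0,0,0,0,220,0,0,0,0,220,0,0,0,0,220,0,0,0,0,220,0,0,0,0]'

```text
t: 14.4
position: [471.9, -107.2, 274.4]
tool_rot: [0.813, 0.583, 0.0, -0.0]
wrist_force: [-0.0, -0.4, -4.0]
finger_gap: 43.4
gripper_force: 45.0
```

Run:
```python
from h import *
s=r.sense();print(s["position"],s["wrist_force"],s["joint_vel"].round(3))
s=r.snapshot("side");cv2.imwrite("pics/s6.png",cv2.resize(s["image"][85:265,140:380,::-1],(800,600),interpolation=cv2.INTER_CUBIC))
```

```text
[ 471.857447   -107.20665892  274.43615516] [-0.04505422 -0.41834133 -3.98703258] [-0.001 -0.001 -0.001 -0.001 -0.003  0.001]
```

View pics/s6.png

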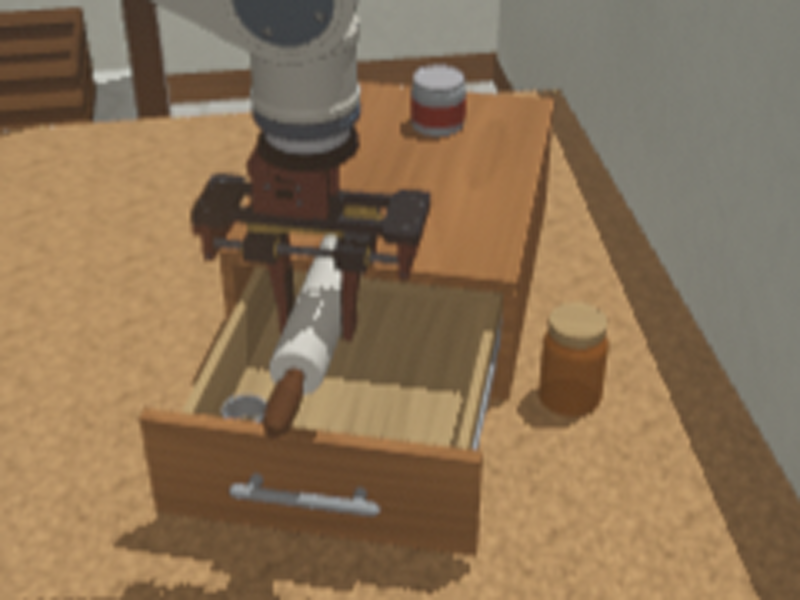

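The pin now looks near level, with its front tip at (278,415). I'll check the angle the same way as before.

Run:
```python
from h import *
s=r.snapshot("side");px=np.array([(277,420)])*.3+[140,85]-.4
o=s["world_from_camera"][:3,3];p=w(s,px,100)[0];d=(p-o)/np.linalg.norm(p-o)
g=np.array([471.9,-107.2,289.4]);u=np.array([-.318,-.948,0])
for t in range(-10,16,3):
    a=np.radians(t);q=g+148*(u*np.cos(a)+[0,0,np.sin(a)]);v=q-o
    print(t,q.round(0),round(np.linalg.norm(v-d*(v@d)),1))
```

```text
-10 [ 426. -245.  264.] 27.1
-7 [ 425. -246.  271.] 22.1
-4 [ 425. -247.  279.] 16.9
-1 [ 425. -247.  287.] 11.5
2 [ 425. -247.  295.] 6.3
5 [ 425. -247.  302.] 4.0
8 [ 425. -246.  310.] 8.3
11 [ 426. -245.  318.] 14.5
14 [ 426. -243.  325.] 21.0
```

```bash
python3 -c "
from bench import r
print(r.sign_off())"
```

```text
the job is handed in; nothing more can be done
None
```

The job is handed in but no verdict came back: the pin is out through the gap and held still in front of the cabinet, about 4–5° off level by my estimate, with both ends roughly 110 mm or more above the cabinet top; the cutter, jar and tin look unmoved in the last picture, while the mug was out of frame but never approached.

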